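# Close and lock a slip-casting mould

### The arm

A 7-joint arm with a two-finger parallel gripper is mounted at the origin on the work surface. World frame = base frame: x ahead of the robot, y to its left, z up, the work surface at z = 0. Lengths are in m, angles in degrees, forces in N, time in s.
With the tool pointing down it reaches from about 0.4 to 0.875 m from the base axis. Payload 19.3 kg.
Tool frame: the origin (TCP) lies between the finger pads; the fingertips stand 22 mm ahead of it and the grasp point (between the pads) lies 3 mm ahead of it (arm.nose_length is the distance from the TCP to the fingertips, in m); z points along the fingers, y is the line along which they close (so a half turn about z gives the same grasp; the last joint's range is limited). The gripper opens to 85 mm and grips with 20 to 120 N. Pads are 22 mm wide; open, the fingers measure 114 mm over their backs; the gripper's body (76 mm by 85 mm) begins 54 mm behind the grasp point. The pads swing forward as they close: fully open they stand 13 mm farther back than shut.
Start: joints at [-78.106, 29.874, -2.08, 91.645, 1.215, 58.505, -6.463], TCP at [0.171, 0.601, 0.253] pointing down, gripper open.
Joint ranges: [-166.77, 166.77], [-17.47, 122.26], [-85.68, 81.53], [9.62, 139.38], [-72.42, 252.41], [9.2, 110.78], [-144.41, 144.41]. Speed limits (degrees/s): [108.29, 108.29, 136.94, 136.94, 172.46, 172.46, 172.46].

### API

Orientations are given as a 3x3 rotation matrix whose columns are the frame's x, y, z axes.
In Python, from workcell import arm gives the robot as it stands.
- The arm moves only by the shell command python3 -m creep 'ROWS'. ROWS is JSON, a list that holds one entry, the list of rows, each a list of 5 numbers: the shift along the tool's x, y, z in mm, then the turn about the tool's z in rad, then the finger opening in mm, from 0 to 85.4. In form: [[[dx, dy, dz, yaw, hand], ...]]. A call has 1 to 8 rows; each row is the pose to reach, as a shift and turn from the pose commanded when the call began, along the tool's axes at that moment; what a row does not reach only later rows make up. A row lasts 1/10 s, in which the tool goes at most 50 mm and 8.59 degrees, less where a joint would pass 70% of its speed; a pose out of reach is approached as far as the arm can. A call with a gripper value outside its range is refused whole. The fingers move at their own pace and stop on an object; the grip force is fixed at half the most. Time passes only in rows, so rows that repeat a pose let the fingers close. It gives the time, the measured TCP pose, the force, the opening and the grip force at its end, in the units of the state.
- arm.read_state(): the state, without advancing time (a new reading comes with each control period).
- arm.capture(name): name is "side" or "top" or "wrist"; returns (picture, depth): 420x560x3 uint8, blue, green, red; 420x560 float32, m along the optical axis (not along the pixel's ray), 0 where there is no reading.
- arm.get_calibration(name): a dict with "fx", "fy", "cx", "cy" (pixels), "k1" (the pictures are not rectified: a ray, as slopes to the right and down, at radius r is drawn at 1 + k1 r^2 times it, then the intrinsics apply), "R" (3x3) and "t" (3): a world point X has camera coordinates R X + t; the wrist camera has in their place "T_tool_cam" (4x4, takes a point from camera to tool coordinates, whose origin is the TCP and whose axes are the flange's). Camera axes: x right, y down, z forward; pixel columns grow to the right and rows downward; lengths in m; the calibration is good to about 2 mm. A picture is of the moment at which its call begins: read the wrist's pose just before it. get_calibration takes no time and is no camera call.
- arm.job_done(): hands the job in; it is judged then, once.
Trained networks look in the newest picture that a camera, given by its name, has taken for a name from the list of things; names that differ only in an ending like _2 or _b are one class to them, and where a whole thing is asked for, a point or a joint stands for the part that bears it (a point fixed in the world has none). Each returns a list of dicts, best first, with "conf" (0 to 1); they miss things now and then, are a little off and sometimes report something else, mostly with a low value. They report only what shows in the picture. A call takes as long as a camera call. They do not tell look-alikes from the thing itself.
- arm.recognise(camera, query): "extent" ([left, top, right, bottom] in pixels, round what is visible of it).
- arm.masks_of(camera, query): "mask" (420x560 bool, what is visible of it) and "extent" ([left, top, right, bottom] in pixels, round what is visible of it).
The state is a dict: "time": time; "joints": joint angles; "dq": joint speeds; "tau": joint torques, N m; "tool_pos": TCP position; "orientation": TCP orientation; "wrist_force": force on the tool from outside, world axes, zero at the start; "torque": the same for the moment, N m; "width": finger opening in m; "grip_force": force on a finger pad.
Only numpy, scipy, OpenCV 4.12 (cv2) and the standard library are available. Lean on these libraries where they do the work, as an engineer would, in place of code of your own. Each camera call takes 0.05 s, during which the arm holds its last target. There are 200 camera calls.

### The job

Close the plaster mug mould for casting: set the loose mould half between the wooden rails of the clamping frame with its hollow side facing the fixed half, and slide it fully home against the fixed half while the swing bar is still out of the way. Then turn the swing bar (the one with the red knob) all the way across behind the loose half to lock it, and let go. Leave the jug, mug and glaze jar where they stand, undisturbed.

Things in the scene. Friction and masses are not known exactly. Their poses are not given: they have to be found in the camera images.
- mould_half: Loose half of a white plaster mould, 0.55 kg, upright, 60 deep (x), 120 wide (y), 90 high. Origin: centre of underside. Parting face at x = +30, with a half-round hollow 68 wide, 34 deep, open at top and face (floor at z = 18, flat back 30 wide) and two pegs 9 dia, 9 long, at y = +-47, z = 55. Back wall x = -30 to -4 can be pinched from above along x, one finger in the hollow.
- half_face (a point): On mould_half: bottom centre of its parting face, 30 along +x from the half's origin (axes as the half).
- half_grip (a point): On mould_half: top centre of its back wall, at x = -17, z = 90 in the half's frame; the wall here is 26 thick along x.
- frame: Fixed plywood frame; bed 250 (x), y -85 to 120, top z = 12; origin at table level, mid-length. The loose half slides to +x between rails: inner faces y = +-62.5, x -115 to 50, bevelled above z = 26, top 36. Fixed white half at x = 50 (parting face, 16 mm sockets for the pegs) to 110, top z = 102. Home: the loose half's origin at (20, 0, 12), same axes as the frame.
- seat (a point): On the frame: bottom centre of the fixed half's parting face, at (50, 0, 12) in the frame's frame, axes as the frame. The loose half is home when half_face coincides with it.
- lever (a joint): Angle (rad) of the steel swing bar about its upright pivot: 0 = open, pointing to the frame's -x beside the slide; grows anticlockwise seen from above; 1.571 = its stop, lying across the slide 3 mm behind the back of the home half. Stays where left; about 1.5 N at the knob moves it.
- lever_hinge (a point): On the swing bar: the pivot axis, at (-22, 100, 42) in the frame's frame; axes turn with the bar. The bar is 18 wide, 16 high (z 42 to 58 above the table), reaching 132 along its own -x.
- lever_knob (a point): On the swing bar: top-level point on the axis of its upright red knob (22 dia, from z = 58 to 104 above the table), 46 above the bar's top; at (-125, +40, +62) from lever_hinge in the bar's own axes.
- jug: Blue stoneware jug, 125 high, 84 dia with a handle; bystander. Origin under its centre.
- mug: White mug, 85 high, 76 dia, handle at its +y; bystander. Origin under its centre.
- glaze_jar: Jar with a blue cap, 80 high, 66 dia; bystander. Origin under its centre.
Things that resemble listed ones, but are neither listed nor needed, are in the scene too. Leave any green or pink look-alike of the mould_half alone.

How it is judged (in metres and radians):
On the way:
1. the loose half stands between the rails, slid home against the fixed half, with the swing bar not yet across (x of half_face in the frame of seat between -0.007 and 0.004 m and y of half_face in the frame of seat between -0.007 and 0.007 m and z of half_face in the frame of seat between -0.005 and 0.006 m and angle between mould_half's own z axis and vertical below 0.08 rad and value of joint lever below 1 rad), for 0.2 s.
At the end, for the whole second after the job is handed in: The loose half stands upright on the bed, its parting face within 5 mm of the fixed half's (sideways within 7 mm, square within 0.08 rad), at rest, and the swing bar is turned across behind it to at least 1.45 rad (x of half_face in the frame of seat between -0.005 and 0.004 m and y of half_face in the frame of seat between -0.007 and 0.007 m and z of half_face in the frame of seat between -0.005 and 0.006 m and angle between mould_half's own z axis and vertical below 0.08 rad and value of joint lever above 1.45 rad and linear speed of mould_half below 0.02 m/s and angle between the x axis of mould_half and the x axis of frame, either way round below 0.08 rad); the robot touches nothing.
It fails at once if the jug is shoved more than 40 mm or tipped over (distance of jug from where it was at the start of the episode above 0.04 m or angle between jug's own z axis and vertical above 0.5 rad).
It fails at once if the mug is shoved more than 40 mm or tipped over (distance of mug from where it was at the start of the episode above 0.04 m or angle between mug's own z axis and vertical above 0.5 rad).
It fails at once if the glaze jar is shoved more than 40 mm or tipped over (distance of glaze_jar from where it was at the start of the episode above 0.04 m or angle between glaze_jar's own z axis and vertical above 0.5 rad).
It also fails if it takes over 64 s, if anything falls off the work surface, if the arm or the gripper's body presses on something with over 40 N, if the wrist force passes 120 N, or if a joint passes its speed limit or range.

## Working session

There is one attempt and no reset: what is moved stays moved. The work goes in short steps, Python scripts to look and compute and a shell command to move; the robot and the scene stay as the last step left them, time stands still between calls to the robot, and variables do not carry over. Pictures are saved under pics/ and viewed, at most 10 in all, crops included, and the job is handed in when it is done.

```bash
mkdir -p pics; cat > h.py <<'E'
import numpy as np, cv2
from workcell import arm
def world(name,cal=None,depth=None,pose=None):
    """per-pixel world points"""
    c=cal or arm.get_calibration(name)
    v,u=np.mgrid[0:420,0:560].astype(np.float64)
    K=np.array([[c['fx'],0,c['cx']],[0,c['fy'],c['cy']],[0,0,1]])
    p=cv2.undistortPoints(np.stack([u.ravel(),v.ravel()],1)[:,None],K,np.array([c['k1'],0,0,0,0.]))[:,0]
    d=depth.ravel()
    P=np.stack([p[:,0]*d,p[:,1]*d,d],1)
    if 'R' in c: W=(P-np.array(c['t']))@np.array(c['R'])
    else:
        T=np.array(c['T_tool_cam']); P=P@T[:3,:3].T+T[:3,3]
        W=P@np.array(pose['orientation']).T+np.array(pose['tool_pos'])
    W[d==0]=np.nan
    return W.reshape(420,560,3)
E
python3 - <<'E'
from h import *
s=arm.read_state();print(s['time'],s['tool_pos'],np.round(s['orientation'],3).tolist(),s['width'])
for n in('top','side'):
    im,d=arm.capture(n); cv2.imwrite(f'pics/{n}0.png',im); np.save(f'{n}0.npy',d)
    W=world(n,depth=d)
    for q in('mould_half','frame','lever_knob','jug','mug','glaze_jar'):
        for r in arm.masks_of(n,q)[:3]:
            w=W[r['mask']]; w=w[~np.isnan(w[:,0])]
            print(n,q,round(r['conf'],2),np.round(r['extent']).tolist(),np.round(np.median(w,0),3) if len(w) else None, np.round(np.percentile(w[:,2],97),3) if len(w) else None)
E
```

```text
0.0 [0.17134798 0.60072537 0.25272616] [[-0.962, 0.274, -0.0], [0.274, 0.962, -0.001], [-0.0, -0.001, -1.0]] 0.08530301974099208
top mould_half 0.95 [158.0, 180.0, 203.0, 214.0] [0.552 0.311 0.087] 0.096
top mould_half 0.91 [221.0, 86.0, 256.0, 132.0] [0.848 0.139 0.085] 0.096
top mould_half 0.75 [112.0, 145.0, 157.0, 187.0] [0.64  0.457 0.087] 0.096
top frame 0.89 [249.0, 142.0, 324.0, 242.0] [ 0.599 -0.015  0.015] 0.105
top frame 0.4 [335.0, 253.0, 356.0, 273.0] [ 0.373 -0.204  0.077] 0.086
top lever_knob 0.92 [254.0, 193.0, 271.0, 244.0] [0.48  0.049 0.058] 0.107
top jug 0.57 [397.0, 186.0, 426.0, 223.0] [ 0.537 -0.398  0.103] 0.13
top mug 0.88 [184.0, 138.0, 218.0, 168.0] [0.701 0.243 0.025] 0.087
top mug 0.21 [334.0, 252.0, 355.0, 272.0] [ 0.375 -0.203  0.078] 0.086
top glaze_jar 0.75 [334.0, 251.0, 353.0, 273.0] [ 0.375 -0.203  0.077] 0.086
side mould_half 0.95 [260.0, 76.0, 295.0, 124.0] [0.634 0.437 0.066] 0.092
side mould_half 0.72 [161.0, 167.0, 213.0, 224.0] [0.319 0.13  0.07 ] 0.092
side mould_half 0.71 [100.0, 139.0, 144.0, 192.0] [0.168 0.306 0.061] 0.092
side frame 0.83 [237.0, 181.0, 384.0, 283.0] [ 0.596 -0.03   0.016] 0.102
side lever_knob 0.68 [238.0, 189.0, 294.0, 227.0] [0.47  0.044 0.057] 0.103
side jug 0.7 [331.0, 349.0, 380.0, 401.0] [ 0.533 -0.424  0.094] 0.128
side jug 0.24 [249.0, 113.0, 284.0, 168.0] [0.551 0.277 0.068] 0.092
side mug 0.64 [304.0, 126.0, 332.0, 168.0] [0.695 0.216 0.053] 0.085
side glaze_jar 0.66 [308.0, 124.0, 332.0, 166.0] [0.696 0.215 0.054] 0.085
side glaze_jar 0.63 [230.0, 292.0, 262.0, 333.0] [ 0.372 -0.228  0.074] 0.082
```

```bash
python3 - <<'E'
import cv2
a=cv2.imread('pics/top0.png')[70:290,90:440]
cv2.imwrite('pics/topc.png',cv2.resize(a,None,fx=2.25,fy=2.25,interpolation=cv2.INTER_CUBIC))
E
```

```text
(no output)
```

View pics/topc.png

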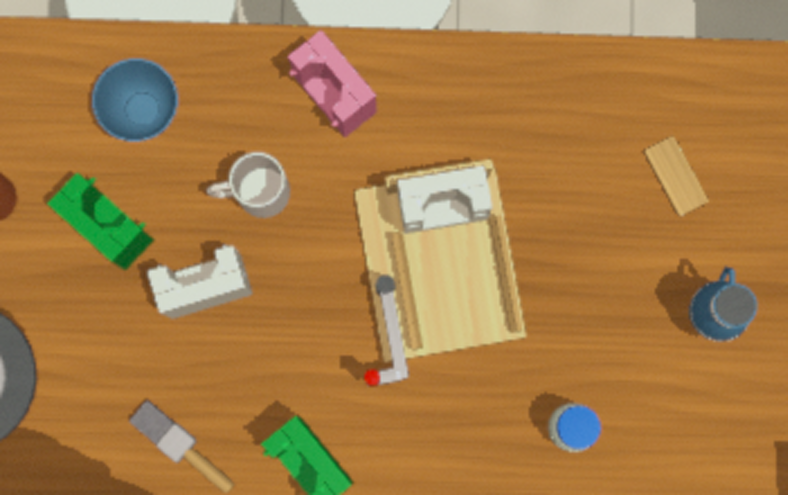

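View pics/side0.png

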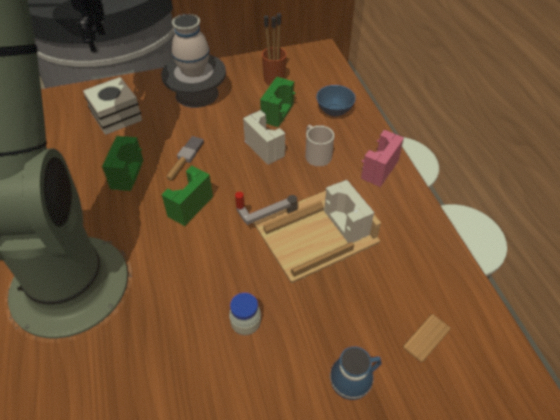

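The white half is at top-picture px (158–203, 180–214). The other candidates are green at (112–157, 145–187), green at bottom (~215–245, 255–290) and pink at (221–256, 86–132). The white one fits: it is white plaster with its hollow towards +x. Next I work out coarse poses.

```bash
cat >> h.py <<'E'
def rect(pts):
    (c,(w,h),a)=cv2.minAreaRect((pts[:,:2]*1000).astype(np.float32))
    b=cv2.boxPoints((c,(w,h),a)); e=[b[1]-b[0],b[2]-b[1]]
    L=max(e,key=np.linalg.norm)   # long side = y axis
    y=L/np.linalg.norm(L); y=y if y[1]>0 else -y
    return np.array(c),(w,h),np.degrees(np.arctan2(-y[0],y[1]))
E
python3 - <<'E'
from h import *
for n in('top','side'):
    im,d=arm.capture(n); W=world(n,depth=d)
    xy=W[...,:2]
    for nm,c,z0,z1 in(('half',(.552,.311),.080,.1),('fixed',(.67,-.04),.09,.115)):
        m=(np.hypot(xy[...,0]-c[0],xy[...,1]-c[1])<.09)&(W[...,2]>z0)&(W[...,2]<z1)&(im.min(2)>110)
        print(n,nm,m.sum(),rect(W[m]),np.median(W[m][:,2]))
    hsv=cv2.cvtColor(im,cv2.COLOR_BGR2HSV)
    m=((hsv[...,0]<6)|(hsv[...,0]>174))&(hsv[...,1]>170)&(W[...,2]>.06)&(np.hypot(xy[...,0]-.45,xy[...,1]-.05)<.12)
    print(n,'knob',m.sum(),np.nanmedian(W[m],0),np.nanmax(W[m],0))
s=arm.read_state();R=np.array(s['orientation'])
print('to half view', R.T@(np.array([.50,.30,.33])-s['tool_pos'])*1000)
c=arm.get_calibration('wrist');print(c)
E
```

```text
top half 569 (array([559.33734131, 312.67172241]), (60.62078857421875, 121.1267318725586), np.float32(18.558773)) 0.09002161682677641
top fixed 568 (array([683.33105469, -20.19049835]), (61.191410064697266, 120.90848541259766), np.float32(11.662711)) 0.10151042091874243
top knob 31 [0.43367534 0.07121278 0.10338419] [0.44293722 0.08032055 0.11099744]
side half 480 (array([559.87731934, 308.32437134]), (61.083282470703125, 124.82840728759766), np.float32(19.083803)) 0.089053215875866
side fixed 710 (array([683.66497803, -22.15391541]), (62.25395584106445, 122.75585174560547), np.float32(11.144412)) 0.10116249678784142
side knob 95 [0.43230886 0.06137949 0.0957619 ] [0.44126605 0.07910513 0.10583399]
to half view [-398.54167441 -199.37864321  -76.69266593]
{'fx': 338.92576810314296, 'fy': 338.92576810314296, 'cx': 275.5574125922003, 'cy': 207.4028535046329, 'k1': -0.0426405677343876, 'T_tool_cam': array([[-1.06684824e-03, -9.56130474e-01, -2.92939207e-01,
         7.49834866e-02],
       [ 9.99998695e-01, -1.37532216e-03,  8.47071929e-04,
        -7.47831946e-04],
       [-1.21279707e-03, -2.92937921e-01,  9.56130694e-01,
        -1.20950613e-01],
       [ 0.00000000e+00,  0.00000000e+00,  0.00000000e+00,
         1.00000000e+00]])}
```

```bash
python3 - <<'E'
from h import *
W=world('top',depth=np.load('top0.npy'))
for z in(.11,.16,.22):
    m=(W[...,2]>z)&(W[...,0]>.1)
    n,l,st,c=cv2.connectedComponentsWithStats(m.astype(np.uint8))
    for i in range(1,n):
        if st[i,4]>25: w=W[l==i]; print(z,st[i,4],np.round(np.percentile(w,2,0),3),np.round(np.percentile(w,98,0),3))
E
```

```text
0.11 151 [0.673 0.615 0.112] [0.704 0.636 0.229]
0.11 75 [0.652 0.626 0.113] [0.666 0.638 0.23 ]
0.11 315 [ 0.514 -0.436  0.113] [ 0.576 -0.382  0.133]
0.11 1489 [0.371 0.57  0.148] [0.466 0.674 0.264]
0.11 700 [ 0.265 -0.642  0.116] [ 0.335 -0.573  0.193]
0.11 687 [ 0.166 -0.642  0.115] [ 0.235 -0.577  0.182]
0.11 11478 [0.103 0.127 0.342] [0.215 0.571 0.844]
0.11 395 [ 0.101 -0.641  0.113] [ 0.15  -0.581  0.172]
0.16 109 [0.673 0.615 0.163] [0.704 0.637 0.23 ]
0.16 52 [0.652 0.626 0.169] [0.665 0.639 0.231]
0.16 1436 [0.371 0.57  0.164] [0.466 0.675 0.264]
0.16 376 [ 0.274 -0.643  0.162] [ 0.324 -0.574  0.194]
0.16 348 [ 0.175 -0.644  0.161] [ 0.225 -0.585  0.184]
0.16 11478 [0.103 0.127 0.342] [0.215 0.571 0.844]
0.16 140 [ 0.1   -0.642  0.161] [ 0.126 -0.595  0.173]
0.22 757 [0.384 0.587 0.222] [0.453 0.672 0.265]
0.22 11478 [0.103 0.127 0.342] [0.215 0.571 0.844]
```

```bash
python3 -m creep '[[[-40,-40,-20,0.1,85],[-80,-70,-30,0.2,85],[-120,-95,-30,0.3,85],[-160,-115,-30,0.4,85],[-200,-130,-30,0.5,85],[-240,-145,-30,0.6,85],[-280,-158,-30,0.7,85],[-320,-168,-30,0.8,85]]]'
```

```text
time: 1.6
tool_pos: [0.4344, 0.3503, 0.2837]
orientation: [[-0.469, 0.883, 0.0], [0.883, 0.469, 0.0], [0.0, 0.001, -1.0]]
wrist_force: [-1.1, 1.2, 0.3]
width: 0.0848
grip_force: 0.0
```

```bash
cat >> h.py <<'E'
def to(p,yd):
    "row toward TCP world p (m) with tool y at world azimuth yd (deg), from commanded=measured pose"
    s=arm.read_state();R=np.array(s['orientation'])
    a=np.degrees(np.arctan2(R[1,1],R[0,1]))
    w=(a-yd+180)%360-180
    print('t',s['time'],'pos',np.round(s['tool_pos'],4),'yd',round(a,2),'wid',round(s['width'],4),'grip',s['grip_force'],'F',np.round(s['wrist_force'],1),'-> row',np.round(R.T@(np.array(p)-s['tool_pos'])*1000,1),round(np.radians(w),3))
E
python3 -c "
from h import *
to([.5434,.3055,.26],18.7)"
```

```text
t 1.6 pos [0.4344 0.3503 0.2837] yd 28.0 wid 0.0848 grip 0.0 F [-1.1  1.2  0.3] -> row [-90.8  75.2  23.7] 0.162
```

```bash
python3 -m creep '[[[-40,35,10,0.1,85],[-80,65,20,0.16,85],[-91,75,24,0.16,85],[-91,75,24,0.16,85],[-91,75,24,0.16,85],[-91,75,24,0.16,85]]]' >/dev/null
python3 - <<'E'
from h import *
to([.5434,.3055,.26],18.7)
s=arm.read_state(); im,d=arm.capture('wrist'); W=world('wrist',depth=d,pose=s)
cv2.imwrite('pics/w1.png',im)
m=(W[...,2]>.08)&(W[...,2]<.1)&(np.hypot(W[...,0]-.56,W[...,1]-.311)<.1)
print(m.sum(),rect(W[m]),np.median(W[m][:,2]))
for r in arm.recognise('wrist','mould_half'):print(r)
E
```

```text
t 2.2 pos [0.5414 0.3079 0.2596] yd 19.15 wid 0.0853 grip 0.0 F [ 0.6 -0.2  0.7] -> row [-2.9  1.1 -0.4] 0.008
6403 (array([586.19067383, 320.30044556]), (114.40885925292969, 121.76049041748047), np.float32(18.530329)) 0.09020524931139368
{'extent': [263.9, 118.7, 337.4, 255.9], 'conf': 0.82}
{'extent': [348.2, 0.0, 527.0, 139.3], 'conf': 0.82}
{'extent': [0.8, 190.3, 112.7, 297.3], 'conf': 0.68}
{'extent': [445.6, 334.1, 483.3, 417.5], 'conf': 0.56}
```

View pics/w1.png

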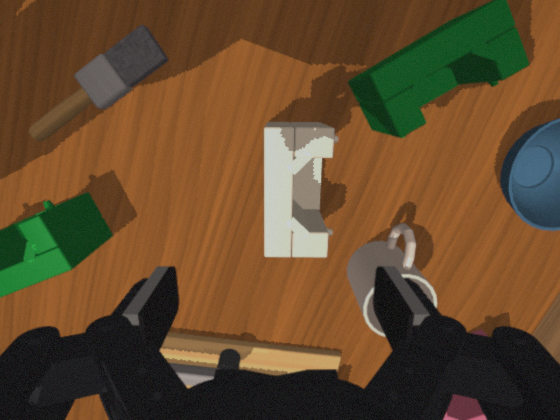

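The white half shows at px (264–335, 120–257), hollow facing right, with a green look-alike upper right and another at left. It is confirmed as the loose half.

```bash
python3 - <<'E'
from h import *
s=arm.read_state(); im,d=arm.capture('wrist'); W=world('wrist',depth=d,pose=s)
m=(W[...,2]>.085)&(W[...,2]<.096); m[:,:255]=0;m[:,345:]=0;m[:110]=0;m[265:]=0
c,wh,a=rect(W[m]);print(m.sum(),c,wh,a,np.median(W[m][:,2]))
t=np.radians(a); g=c+np.array([np.cos(t),np.sin(t)])*-17
print(g); to([g[0]/1e3,g[1]/1e3,.067],a)
E
```

```text
6264 [560.1338501  310.53137207] (60.158233642578125, 120.02490997314453) 18.625034 0.09020043198640387
[544.02415848 305.10202408]
t 2.35 pos [0.5416 0.3078 0.2597] yd 19.15 wid 0.0848 grip 0.0 F [-1.   0.1 -1. ] -> row [ -3.4   1.4 192.7] 0.009
```

```bash
python3 -m creep '[[[-3,1,40,0.009,85],[-3,1,80,0.009,85],[-3,1,120,0.009,85],[-3,1,155,0.009,85],[-3,1,180,0.009,85],[-3,1,193,0.009,85],[-3,1,193,0.009,85],[-3,1,193,0.009,60]]]'
python3 -m creep '[[[0,0,0,0,40],[0,0,0,0,25],[0,0,0,0,10],[0,0,0,0,10],[0,0,0,0,10],[0,0,0,0,10]]]'
```

```text
time: 3.15
tool_pos: [0.5446, 0.3049, 0.0674]
orientation: [[-0.319, 0.948, 0.001], [0.948, 0.319, 0.001], [0.0, 0.001, -1.0]]
wrist_force: [-0.4, -0.1, -0.1]
width: 0.0727
grip_force: 0.0
time: 3.75
tool_pos: [0.5446, 0.3048, 0.0672]
orientation: [[-0.318, 0.948, 0.001], [0.948, 0.318, 0.001], [0.0, 0.001, -1.0]]
wrist_force: [-0.9, -0.2, 7.9]
width: 0.0254
grip_force: 59.7
```

```bash
python3 -m creep '[[[0,0,-25,0,10],[0,0,-65,0,10],[0,0,-105,0,10],[0,0,-135,0,10],[0,0,-145,0,10],[0,0,-145,0,10]]]'
python3 -c "
from h import *
to([.5493,-.0488,.21],11.4)"
```

```text
time: 4.35
tool_pos: [0.5442, 0.3047, 0.2118]
orientation: [[-0.318, 0.948, 0.001], [0.948, 0.318, 0.001], [0.001, 0.001, -1.0]]
wrist_force: [0.4, 0.0, -7.6]
width: 0.0256
grip_force: 61.3
t 4.35 pos [0.5442 0.3047 0.2118] yd 18.57 wid 0.0256 grip 61.263835430145264 F [ 0.4  0.  -7.6] -> row [-336.7 -107.8    1.5] 0.125
```

```bash
python3 -m creep '[[[-30,-10,0,0.02,10],[-75,-24,0,0.04,10],[-120,-38,0,0.06,10],[-165,-52,0,0.08,10],[-210,-66,0,0.1,10],[-255,-81,0,0.125,10],[-300,-96,0,0.125,10],[-325,-104,0,0.125,10]]]' >/dev/null
python3 -m creep '[[[-6,-2,0,0,10],[-12,-4,0,0,10],[-12,-4,0,0,10],[-12,-4,0,0,10]]]' >/dev/null
python3 - <<'E'
from h import *
to([.5493,-.0488,.21],11.4)
s=arm.read_state()
for n in('top','side'):
    im,d=arm.capture(n); W=world(n,depth=d); cv2.imwrite(f'pics/{n}2.png',im)
    xy=W[...,:2]
    for nm,c,z0,z1 in(('held',(.565,-.045),.215,.25),('fixed',(.683,-.021),.09,.115)):
        m=(np.hypot(xy[...,0]-c[0],xy[...,1]-c[1])<.09)&(W[...,2]>z0)&(W[...,2]<z1)&(im.min(2)>110)
        print(n,nm,m.sum(),rect(W[m]) if m.sum()>10 else '',np.median(W[m][:,2]))
E
```

```text
t 5.55 pos [ 0.5473 -0.0481  0.2107] yd 11.48 wid 0.0255 grip 61.196744441986084 F [-0.2  0.7 -6.2] -> row [-1.1  1.8  0.7] 0.001
top held 38 (array([554.78704834,  13.44099808]), (51.38639831542969, 6.751661777496338), np.float32(-79.1031)) 0.23237878793440808
top fixed 447 (array([683.92626953, -19.62699127]), (60.456703186035156, 120.36305236816406), np.float32(12.140362)) 0.10174843526097016
side held 465 (array([568.67358398, -74.97306061]), (61.12771987915039, 60.383331298828125), np.float32(-78.67231)) 0.2328124021359072
side fixed 701 (array([684.20599365, -21.81024933]), (61.6872444152832, 124.65658569335938), np.float32(10.687536)) 0.1010907043164657
```

```bash
python3 -m creep '[[[-1,2,30,0,10],[-1,2,60,0,10],[-1,2,85,0,10],[-1,2,100,0,10],[-1,2,108,0,10],[-1,2,114,0,10],[-1,2,118,0,10],[-1,2,118,0,10]]]'
python3 -m creep '[[[0,0,3,0,10],[0,0,6,0,10],[0,0,9,0,10],[0,0,12,0,10],[0,0,12,0,10]]]'
```

```text
time: 6.45
tool_pos: [0.5497, -0.0497, 0.0934]
orientation: [[-0.198, 0.98, 0.0], [0.98, 0.198, 0.0], [0.0, 0.0, -1.0]]
wrist_force: [0.4, -0.3, -5.3]
width: 0.0256
grip_force: 61.0
time: 6.95
tool_pos: [0.5494, -0.0498, 0.0809]
orientation: [[-0.198, 0.98, -0.001], [0.98, 0.198, -0.0], [0.0, -0.001, -1.0]]
wrist_force: [0.0, -0.4, -5.4]
width: 0.0253
grip_force: 61.2
```

```bash
python3 -m creep '[[[1,0,1,0,10],[1,8,1,0,10],[1,18,1,0,10],[1,28,1,0,10],[1,38,1,0,10],[1,46,1,0,10],[1,52,1,0,10],[1,52,1,0,10]]]'
python3 -c "
from h import *
to([.6082,-.0371,.08],11.4)"
```

```text
time: 7.75
tool_pos: [0.6011, -0.0383, 0.0802]
orientation: [[-0.198, 0.98, 0.0], [0.98, 0.198, -0.0], [-0.0, 0.0, -1.0]]
wrist_force: [0.4, 0.1, -5.4]
width: 0.0255
grip_force: 61.1
t 7.75 pos [ 0.6011 -0.0383  0.0802] yd 11.42 wid 0.0255 grip 61.07107400894165 F [ 0.4  0.1 -5.4] -> row [-0.2  7.2  0.2] 0.0
```

```bash
python3 -m creep '[[[0,2,1,0,10],[0,4,1,0,10],[0,6,1,0,10],[0,7,1,0,10],[0,8,1,0,10],[0,8,1,0,10]]]'
```

```text
time: 8.35
tool_pos: [0.6082, -0.037, 0.0793]
orientation: [[-0.198, 0.98, -0.0], [0.98, 0.198, -0.0], [0.0, -0.0, -1.0]]
wrist_force: [-0.1, -0.1, -7.1]
width: 0.0254
grip_force: 61.2
```

No contact yet, so I push on gently.

```bash
python3 -m creep '[[[0,1,1,0,10],[0,2,1,0,10],[0,2,1,0,10]]]'; python3 -m creep '[[[0,1,0,0,10],[0,2,0,0,10],[0,3,0,0,10],[0,3,0,0,10]]]'
```

```text
time: 8.65
tool_pos: [0.6085, -0.037, 0.0791]
orientation: [[-0.197, 0.98, -0.003], [0.98, 0.197, 0.0], [0.001, -0.003, -1.0]]
wrist_force: [-20.1, -0.6, 22.8]
width: 0.0256
grip_force: 64.8
time: 9.05
tool_pos: [0.6086, -0.0369, 0.0791]
orientation: [[-0.196, 0.981, -0.009], [0.981, 0.196, 0.001], [0.002, -0.009, -1.0]]
wrist_force: [-42.8, -1.1, 41.2]
width: 0.0253
grip_force: 66.9
```

```bash
python3 -m creep '[[[0,-2,-2,0,10],[0,-3,-3,0,10],[0,-3,-3,0,45],[0,-3,-3,0,50],[0,-4,-3,0,50],[0,-4,-3,0,50]]]'
python3 -m creep '[[[0,0,-30,0,50],[0,0,-70,0,50],[0,0,-110,0,50],[0,0,-150,0,50],[0,-40,-180,0,50],[0,-80,-200,0,50],[0,-110,-200,0,50],[0,-110,-200,0,50]]]'
python3 - <<'E'
from h import *
to([.434,.071,.2],11.4)
for n in('top','side'):
    im,d=arm.capture(n); W=world(n,depth=d); cv2.imwrite(f'pics/{n}3.png',im)
    m=(W[...,2]>.09)&(W[...,2]<.115)&(im.min(2)>110)&(np.hypot(W[...,0]-.653,W[...,1]+.027)<.11)
    r=rect(W[m]);print(n,m.sum(),r)
    hsv=cv2.cvtColor(im,cv2.COLOR_BGR2HSV)
    k=((hsv[...,0]<6)|(hsv[...,0]>174))&(hsv[...,1]>170)&(W[...,2]>.06)&(np.hypot(W[...,0]-.45,W[...,1]-.05)<.12)
    print('knob',k.sum(),np.nanmedian(W[k],0))
E
```

```text
time: 9.65
tool_pos: [0.6094, -0.0368, 0.0814]
orientation: [[-0.198, 0.98, 0.0], [0.98, 0.198, -0.0], [-0.0, 0.0, -1.0]]
wrist_force: [-0.2, 0.5, -0.4]
width: 0.0499
grip_force: 0.0
time: 10.45
tool_pos: [0.4987, -0.0595, 0.2824]
orientation: [[-0.196, 0.981, 0.001], [0.981, 0.196, 0.001], [0.001, 0.001, -1.0]]
wrist_force: [0.7, 0.2, -1.0]
width: 0.0499
grip_force: 0.0
t 10.45 pos [ 0.4987 -0.0595  0.2824] yd 11.3 wid 0.0499 grip 0.0 F [ 0.7  0.2 -1. ] -> row [140.6 -38.   82.5] -0.002
top 847 (array([653.57635498, -25.5190506 ]), (121.67293548583984, 120.30810546875), np.float32(-78.80774))
knob 33 [0.43366075 0.07122112 0.10512858]
side 1503 (array([654.61694336, -28.48254395]), (124.11822509765625, 123.52887725830078), np.float32(-78.299286))
knob 99 [0.43163438 0.0608271  0.09485533]
```

```bash
python3 -m creep '[[[20,-6,10,-0.14,34],[40,-12,30,-0.28,34],[60,-18,50,-0.42,34],[80,-24,70,-0.56,34],[100,-30,90,-0.7,34],[120,-34,110,-0.84,34],[141,-38,120,-0.98,34],[141,-38,122,-1.12,34]]]' >/dev/null
python3 -m creep '[[[0,0,0,-0.1,34],[0,0,0,-0.14,34],[0,0,0,-0.14,34],[0,0,0,-0.14,34]]]' >/dev/null
python3 - <<'E'
from h import *
to([.4337,.0715,.088],83.7)
im,d=arm.capture('wrist');cv2.imwrite('pics/w4.png',im)
E
```

```text
t 11.75 pos [0.4367 0.0724 0.159 ] yd 83.5 wid 0.034 grip 0.0 F [0.5 1.1 0.1] -> row [ 2.9 -1.2 71. ] -0.003
```

View pics/w4.png

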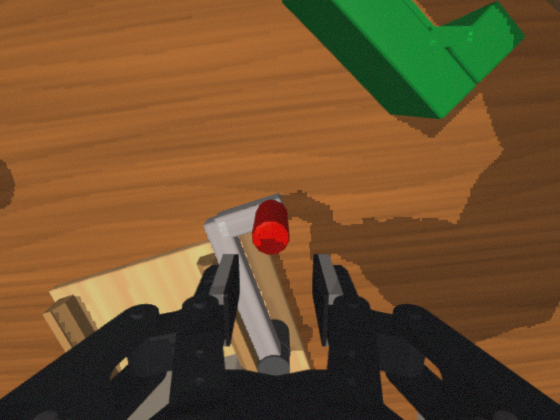

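The red knob's top is at px (270, 235), centred between the pads at columns 238 and 315. I descend around it.

```bash
python3 -m creep '[[[3,-1,20,0,34],[3,-1,40,0,34],[3,-1,60,0,34],[3,-1,70,0,34],[3,-1,70,0,30],[3,-1,70,0,30]]]'
python3 - <<'E'
from h import *
to([.4337,.0715,.088],83.7)
s=arm.read_state();R=np.array(s['orientation']);H=np.array([564.1,57.1]);r=131.2
p=np.array(s['tool_pos']);
for k in range(1,16):
    th=np.radians(6*k); ph=np.radians(173.7)+th
    q=np.array([*(H+r*np.array([np.cos(ph),np.sin(ph)])),p[2]*1000])
    print(6*k,np.round(R.T@(q-p*1000),1), round(-th,3))
E
```

```text
time: 12.4
tool_pos: [0.4334, 0.0716, 0.0897]
orientation: [[-0.994, 0.112, 0.0], [0.112, 0.994, -0.0], [-0.0, -0.0, -1.0]]
wrist_force: [0.2, -0.1, 0.4]
width: 0.0303
grip_force: 0.0
t 12.4 pos [0.4334 0.0716 0.0897] yd 83.57 wid 0.0303 grip 0.0 F [ 0.2 -0.1  0.4] -> row [-0.3 -0.1  1.7] -0.002
6 [ -1.  -13.8   0. ] -0.105
12 [ -3.2 -27.3   0. ] -0.209
18 [ -6.8 -40.6   0. ] -0.314
24 [-11.8 -53.4   0. ] -0.419
30 [-18.  -65.6   0. ] -0.524
36 [-25.5 -77.1   0. ] -0.628
42 [-34.2 -87.8   0. ] -0.733
48 [-43.9 -97.5   0. ] -0.838
54 [ -54.6 -106.1    0. ] -0.942
60 [ -66.1 -113.5    0. ] -1.047
66 [ -78.4 -119.7    0. ] -1.152
72 [ -91.2 -124.6    0. ] -1.257
78 [-104.5 -128.2    0. ] -1.361
84 [-118.1 -130.3    0. ] -1.466
90 [-131.8 -131.     0. ] -1.571
```

The pads have to follow the tangent, and from this yaw that would run joint 7 out of range. I lift and use the half-turned grasp instead.

```bash
python3 -c "
from h import *
print(arm.read_state()['joints'])"
python3 -m creep '[[[0,0,-20,0,34],[0,0,-50,0,34],[0,0,-75,0.1,34],[0,0,-75,0.25,34],[0,0,-75,0.4,34],[0,0,-75,0.55,34],[0,0,-75,0.7,34],[0,0,-75,0.84,34]]]' >/dev/null
python3 -m creep '[[[0,0,0,0.15,34],[0,0,0,0.3,34],[0,0,0,0.45,34],[0,0,0,0.6,34],[0,0,0,0.75,34],[0,0,0,0.9,34],[0,0,0,1.05,34],[0,0,0,1.19,34]]]' >/dev/null
python3 -m creep '[[[0,0,0,0.15,34],[0,0,0,0.3,34],[0,0,0,0.45,34],[0,0,0,0.6,34],[0,0,0,0.75,34],[0,0,0,0.9,34],[0,0,0,1.05,34],[0,0,0,1.11,34]]]' >/dev/null
python3 -c "
from h import *
print(arm.read_state()['joints'])
to([.4337,.0715,.088],-96.3)"
```

```text
[-1.71730607e+01  2.98583182e+01  6.63662413e-02  1.26086373e+02
 -6.73753633e-02  2.40482704e+01  6.65193337e+01]
[-54.28685733  30.54850551  50.2110207  125.0810219  -37.21030379
  40.43141807 -74.97090094]
t 14.8 pos [0.4334 0.0721 0.1651] yd -96.64 wid 0.0339 grip 0.0 F [ 0.3  0.1 -0.3] -> row [ 0.3  0.8 77.1] -0.006
```

```bash
python3 -m creep '[[[0,1,25,-0.006,34],[0,1,50,-0.006,34],[0,1,68,-0.006,34],[0,1,76,-0.006,34],[0,1,76,-0.006,30],[0,1,76,-0.006,30]]]'
python3 -m creep '[[[0.3,7,0,-0.05,30],[1,14,0,-0.105,30],[2,21,0,-0.157,30],[3.2,27.3,0,-0.209,30],[5,34,0,-0.262,30],[6.8,40.6,0,-0.314,30],[11.8,53.4,0,-0.419,30],[11.8,53.4,0,-0.419,30]]]'
python3 - <<'E'
from h import *
s=arm.read_state();R=np.array(s['orientation']);H=np.array([564.1,57.1]);r=131.2
p=np.array(s['tool_pos']); a0=np.degrees(np.arctan2(R[1,1],R[0,1])); print('deg',a0+96.3, s['joints'])
for k in range(5,16):
    ph=np.radians(173.7+6*k)
    q=np.array([*(H+r*np.array([np.cos(ph),np.sin(ph)])),p[2]*1000])
    print(6*k,np.round(R.T@(q-p*1000),1), round(np.radians(a0-(6*k-96.3)),3))
E
```

```text
time: 15.4
tool_pos: [0.4335, 0.0706, 0.0891]
orientation: [[0.995, -0.104, 0.001], [-0.104, -0.995, 0.001], [0.001, -0.001, -1.0]]
wrist_force: [-0.1, 0.2, 0.2]
width: 0.0303
grip_force: 0.0
time: 16.2
tool_pos: [0.44, 0.0152, 0.0894]
orientation: [[0.951, 0.31, 0.002], [0.31, -0.951, 0.0], [0.002, 0.0, -1.0]]
wrist_force: [-0.2, 0.5, 0.3]
width: 0.03
grip_force: 0.0
deg 24.359885465677735 [-33.17246215  34.65432303  31.31392298 127.15107519 -39.35019781
  27.78257696 -42.60478799]
30 [ 0.4 11.5  0. ] -0.098
36 [ 2.5 25.1  0. ] -0.203
42 [ 5.9 38.4  0. ] -0.308
48 [10.8 51.2  0. ] -0.413
54 [16.9 63.5  0.1] -0.517
60 [24.3 75.1  0.1] -0.622
66 [32.9 85.8  0.1] -0.727
72 [42.6 95.6  0.1] -0.831
78 [5.320e+01 1.043e+02 1.000e-01] -0.936
84 [ 64.7 111.8   0.2] -1.041
90 [ 76.9 118.1   0.2] -1.146
```

```bash
python3 -m creep '[[[0.4,11.5,0,-0.1,30],[2.5,25,0,-0.2,30],[6,38.4,0,-0.31,30],[10.8,51.2,0,-0.41,30],[17,63.5,0,-0.52,30],[24.3,75,0,-0.62,30],[33,86,0,-0.73,30],[33,86,0,-0.73,30]]]'
python3 - <<'E'
from h import *
s=arm.read_state();R=np.array(s['orientation']);H=np.array([564.1,57.1]);r=131.2
p=np.array(s['tool_pos']); a0=np.degrees(np.arctan2(R[1,1],R[0,1])); print('deg',a0+96.3)
for k in range(12,17):
    ph=np.radians(173.7+6*k)
    q=np.array([*(H+r*np.array([np.cos(ph),np.sin(ph)])),p[2]*1000])
    print(6*k,np.round(R.T@(q-p*1000),1), round(np.radians(a0-(6*k-96.3)),3))
im,d=arm.capture('side');cv2.imwrite('pics/s5.png',cv2.resize(im[150:300,180:400],None,fx=3,fy=3))
E
```

```text
time: 17.0
tool_pos: [0.4984, -0.0558, 0.0889]
orientation: [[0.503, 0.864, 0.002], [0.864, -0.503, -0.0], [0.001, 0.002, -1.0]]
wrist_force: [-0.1, -0.2, -0.1]
width: 0.0297
grip_force: 0.0
deg 66.07188536690381
72 [ 0.1 13.5  0. ] -0.103
78 [ 2.3 27.   0. ] -0.208
84 [ 5.8 40.3  0.1] -0.313
90 [10.7 53.1  0.1] -0.418
96 [16.9 65.4  0.1] -0.522
```

View pics/s5.png

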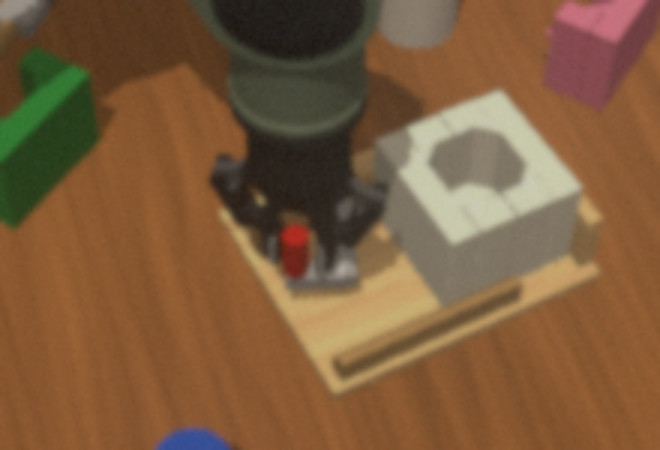

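The bar follows (red knob at crop px (294, 250)) and the mould looks closed. I continue to the stop.

```bash
python3 -m creep '[[[0.1,13.5,0,-0.1,30],[2.3,27,0,-0.2,30],[5.8,40,0,-0.31,30],[10,50,0,-0.39,30],[11,53,0,-0.42,30],[11.5,55,0,-0.42,30],[12,57,0,-0.42,30],[12,57,0,-0.42,30]]]'
python3 -m creep '[[[0,2,0,0,30],[0,4,0,0,30],[0,4,0,0,30]]]'
```

```text
time: 17.85
tool_pos: [0.5523, -0.0733, 0.0883]
orientation: [[0.108, 0.994, -0.0], [0.994, -0.108, -0.0], [-0.0, -0.0, -1.0]]
wrist_force: [-0.6, 0.0, -0.2]
width: 0.0302
grip_force: 0.1
time: 18.15
tool_pos: [0.5542, -0.0737, 0.0879]
orientation: [[0.107, 0.994, -0.005], [0.994, -0.107, 0.001], [0.0, -0.005, -1.0]]
wrist_force: [-15.8, 3.1, 10.1]
width: 0.0302
grip_force: 7.8
```

```bash
python3 -m creep '[[[0,-4,0,0,30],[0,-8,0,0,32],[0,-8,0,0,34],[0,-8,-25,0,34],[0,-8,-60,0,34],[0,-25,-110,0,34],[0,-60,-150,0,34],[0,-90,-170,0,34]]]'
python3 - <<'E'
from h import *
for n in('top','side'):
    im,d=arm.capture(n); W=world(n,depth=d)
    m=(W[...,2]>.09)&(W[...,2]<.115)&(im.min(2)>110)&(np.hypot(W[...,0]-.653,W[...,1]+.027)<.11)
    print(n,m.sum(),rect(W[m]))
    hsv=cv2.cvtColor(im,cv2.COLOR_BGR2HSV)
    k=((hsv[...,0]<6)|(hsv[...,0]>174))&(hsv[...,1]>170)&(W[...,2]>.06)&(np.hypot(W[...,0]-.55,W[...,1]+.07)<.12)
    print('knob',k.sum(),np.nanmedian(W[k],0) if k.any() else '')
cv2.imwrite('pics/s6.png',cv2.resize(im[120:340,180:440],None,fx=2.7,fy=2.7,interpolation=cv2.INTER_CUBIC))
print(arm.read_state()['wrist_force'])
E
```

```text
time: 18.95
tool_pos: [0.4669, -0.0647, 0.2605]
orientation: [[0.106, 0.994, 0.003], [0.994, -0.106, 0.0], [0.0, 0.003, -1.0]]
wrist_force: [-0.5, 0.4, 0.2]
width: 0.0339
grip_force: 0.0
top 1119 (array([654.06427002, -25.40242004]), (122.40361022949219, 120.47493743896484), np.float32(-78.83024))
knob 0 
side 1503 (array([653.74481201, -28.39624786]), (123.03783416748047, 123.80146789550781), np.float32(10.2153225))
knob 88 [ 0.54620784 -0.08244188  0.0999356 ]
[ 0.42308913  0.04153482 -0.31987583]
```

View pics/s6.png

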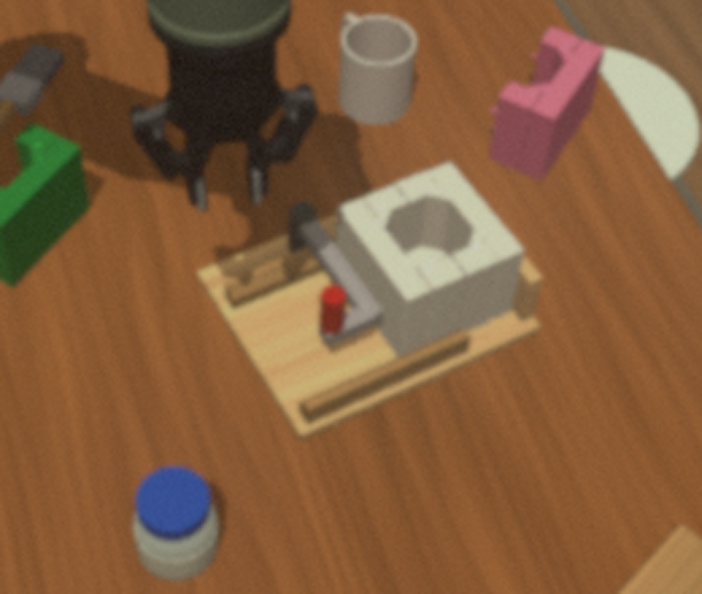

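The bar lies across behind the closed mould (knob at crop px (333, 310)), and the gripper is clear of everything.

```bash
python3 -c "
from workcell import arm
print(arm.job_done())"
```

```text
the job is handed in; nothing more can be done
None
```

I handed the job in at about 19 s: the loose half is home against the fixed half, the swing bar is turned across to its stop and released, and I touched none of the jug, mug or glaze jar; no verdict came back.

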